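Stack glasses cases with a separator board

ROBOT

A 6-joint arm with a two-finger parallel gripper is mounted at the origin on the work surface. World frame = base frame: x ahead of the robot, y to its left, z up, the work surface at z = 0. Lengths are in mm, angles in degrees, forces in N, time in s.
With the tool pointing down it reaches from about 425 to 950 mm from the base axis. Payload 14.7 kg.
Tool frame: the origin (TCP) lies on the centre line of the jaws, within the pads' length; the fingertips stand 17 mm ahead of it and the grasp point (between the pads) lies 2 mm behind it; z points along the fingers, y is the line along which they close (so a half turn about z gives the same grasp; the last joint's range is limited). The gripper opens to 85 mm and grips with 20 to 120 N. Pads are 22 mm wide; open, the fingers measure 114 mm over their backs; the gripper's body (76 mm by 85 mm) begins 54 mm behind the grasp point. The pads swing forward as they close: fully open they stand 13 mm farther back than shut.
Start: joints at [64.767, 27.513, 91.461, -0, 61.026, -2.67], TCP at [249.381, 600.251, 248.297] pointing down, gripper open.
Joint ranges: [-157.49, 157.49], [-46.99, 117.5], [13.45, 153.17], [-89.5, 269.5], [5.16, 153.95], [-167.48, 167.48]. Speed limits (degrees/s): [108.29, 108.29, 136.94, 172.46, 172.46, 172.46].

INTERFACE

Orientations are given as [roll, pitch, yaw] about the fixed x, y, z axes, in that order (R = Rz(yaw) Ry(pitch) Rx(roll)).
In Python, from workcell import * gives the robot as it stands.
- The arm moves only by the tool servo_tool, never from a script. Its argument "series" is text: rows parted by semicolons, each of 6 numbers parted by spaces: the shift along the tool's x, y, z in m, then the turn, a rotation vector about the tool's x, y, z in degrees. In form: x y z wx wy wz; .... A call has 1 to 10 rows; each row shifts and turns the commanded pose from where the row before left it, along the tool's axes as they then stand; what a row does not reach is not made up. A row lasts 1/8 s, in which the tool goes at most 62.5 mm and 10.7 degrees, less where a joint would pass 70% of its speed; a pose out of reach is approached as far as the arm can. A call is refused whole if a number of a shift passes 0.0625 or a number of a turn 10.7, either way. A call with a gripper value outside its range is refused whole. "fingers" is the opening, from -1 (shut) to 1 (fully open), set as the call begins (left out, the last holds). The fingers move at their own pace and stop on an object; the grip force is fixed at half the most. Time passes only in rows, so rows that do not move let the fingers close. It gives the time, the measured TCP pose, the force, the opening and the grip force at its end, in the units of the state.
- get_obs(): the state, without advancing time (a new reading comes with each control period).
- get_image(name): name is "scene" or "top" or "wrist"; returns a dict with "frame" (400x640x3 uint8, red, green, blue), "z_map" (400x640 float32, mm along the optical axis (not along the pixel's ray), 0 where there is no reading), "mtx" (3x3 intrinsics, pixels), "xyz" and "orientation" of the camera in the world. Camera axes: x right, y up, looking along -z (the intrinsics and any distortion apply to the point x, -y, -z); pixel columns grow to the right and rows downward; lengths in mm; the calibration is good to about 2 mm. A picture is of the moment at which its call begins.
- sign_off(): hands the job in; it is judged then, once.
Trained networks look in the newest picture that a camera, given by its name, has taken for a name from the list of things; names that differ only in an ending like _2 or _b are one class to them, and where a whole thing is asked for, a point or a joint stands for the part that bears it (a point fixed in the world has none). Each returns a list of dicts, best first, with "p" (0 to 1); they miss things now and then, are a little off and sometimes report something else, mostly with a low value. They report only what shows in the picture. A call takes as long as a camera call. They do not tell look-alikes from the thing itself.
- masks_of(camera, thing): "pixels" (400x640 bool, what is visible of it).
- spot_point(camera, thing): "position" ([x, y, z] in mm, in world coordinates, good to about 4 mm: a listed point, or the origin of a listed thing).
The state is a dict: "t": time; "joints": joint angles; "joint_velocities": joint speeds; "effort": joint torques, N m; "position": TCP position; "orientation": TCP orientation; "contact_force": force on the tool from outside, world axes, zero at the start; "torque": the same for the moment, N m; "grip_width": finger opening in mm; "finger_force": force on a finger pad.
Only numpy, scipy, OpenCV 4.12 (cv2) and the standard library are available. Lean on these libraries where they do the work, as an engineer would, in place of code of your own. Each camera call takes 0.05 s, during which the arm holds its last target. There are 200 camera calls.

TASK

Stack the metal glasses cases so they do not scratch each other: take the cork separator board from the sloped wooden rack, lay it flat and squarely on the case already lying in the tray, let go, then take the other case from the rack and stack it right way up on the board, all three neatly lined up. Set each down gently instead of dropping it, leave the tray's case where it lies, never let the cases touch each other, and leave the other things on the bench alone.

Things in the scene. Friction and masses are not known exactly. Their poses are not given: they have to be found in the camera images.
- case_bottom: Flat-topped hard glasses case of bare aluminium, a closed rigid box with rounded corners, 160 x 54 x 34 mm (along its x, y, z), with a dark seam line round its sides. Origin: centre of its underside; z out of its flat top. The same shape as the other case. It is the bottom layer: loose, lying level in the tray near its middle, its top 42 mm above the bench. About 0.22 kg.
- case_top: Flat-topped hard glasses case of bare aluminium, a closed rigid box with rounded corners, 160 x 54 x 34 mm (along its x, y, z), with a dark seam line round its sides. Origin: centre of its underside; z out of its flat top. The same shape as the other case. It is the next layer: it lies on one of the rack's two bays at the start, tilted 30 degrees, its x pointing up the slope. About 0.11 to 0.22 kg.
- separator: Stiff flat cork board, 160 x 62 x 6 mm (along its x, y, z), about 0.06 kg. Origin: centre of its underside. It lies on the rack's other bay at the start, tilted 30 degrees, its x pointing up the slope. 4 mm wider than a case on either side.
- rack: Fixed wooden rack, base 240 x 310 x 12 mm. Origin: centre of its underside; x from low front to high back. Two bays at y = -85 and +85 mm, either may hold the case or the board: each one rail, 34 mm wide, 14 mm thick, rising 30 degrees towards +x, its middle (over x = 0) 85 mm above the bench, with a 60 mm wide stop 12 mm high across its low end. Lift things square off the slope; their long sides overhang.
- tray: Fixed shallow wooden tray, 260 x 190 x 24 mm outside (along its x, y, z), walls 8 mm, floor 8 mm thick. Origin: centre of its underside.
- bottle: Aluminium bottle with a black lid, 72 mm across, 210 mm tall, standing. Origin at the middle of its foot. Leave alone.
- dog_toy: Green hard bone-shaped dog toy, 120 x 64 x 36 mm, lying. Origin at the middle of its underside, x along the bone. Leave alone.
- padlock: Small steel padlock lying flat, 46 x 78 x 20 mm with its shackle towards its y. Origin under the middle of the lock's body. Leave alone.
- headlamp: Black plastic headlamp, 170 x 130 x 42 mm with its hard band hoop. Origin under the lamp housing, hoop towards its x. Leave alone.
Mind the look-alikes: they are no part of the job. What is shaped like the case_top but orange or red is not meant. Of the things that look like the separator, the larger one is meant.

How it is judged (in metres and radians):
On the way:
1. the separator board lies flat, centred and lined up on the tray's case, released, while the other case is still off it (x of separator in the frame of case_bottom between -0.012 and 0.012 m and y of separator in the frame of case_bottom between -0.01 and 0.01 m and z of separator in the frame of case_bottom between 0.031 and 0.038 m and angle between the x axis of separator and the x axis of case_bottom, either way round below 0.14 rad and angle between separator's own z axis and vertical below 0.06 rad and contact force between the fingers and separator below 0.1 N and linear speed of separator below 0.03 m/s and contact force between case_top and separator below 0.05 N), for 0.2 s.
At the end, for the whole second after the job is handed in: The board lies flat on the tray's case (within 12 mm along and 10 mm across, 8 degrees) and the other case lies flat and upright on the board (within 14 mm along and 12 mm across the bottom case, 9 degrees), all at rest and released (x of separator in the frame of case_bottom between -0.012 and 0.012 m and y of separator in the frame of case_bottom between -0.01 and 0.01 m and z of separator in the frame of case_bottom between 0.031 and 0.038 m and angle between the x axis of separator and the x axis of case_bottom, either way round below 0.14 rad and angle between each of separator, case_top, case_bottom's own z axis and vertical below 0.06 rad and contact force between the fingers and separator below 0.1 N and linear speed of each of separator, case_top below 0.03 m/s and x of case_top in the frame of case_bottom between -0.014 and 0.014 m and y of case_top in the frame of case_bottom between -0.012 and 0.012 m and z of case_top in the frame of case_bottom between 0.036 and 0.045 m and angle between the x axis of case_top and the x axis of case_bottom, either way round below 0.16 rad and contact force between the fingers and case_top below 0.1 N); the robot touches nothing.
It fails at once if the two metal cases touch each other (contact force between case_top and case_bottom above 0.2 N).
It fails at once if the board or the case is dropped (falls faster than 0.45 m/s, about 10 mm of free fall) ((contact force between the fingers and separator below 0.1 N and linear speed of separator above 0.45 m/s) or (contact force between the fingers and case_top below 0.1 N and linear speed of case_top above 0.45 m/s)).
It fails at once if the tray's case is shifted by more than 20 mm (distance of case_bottom from where it was at the start of the episode above 0.02 m).
It fails at once if the bottle, dog toy, padlock or headlamp is moved by more than 30 mm (distance of any of bottle, dog_toy, padlock, headlamp from where it was at the start of the episode above 0.03 m).
It also fails if it takes over 58 s, if anything falls off the work surface, if the arm or the gripper's body presses on something with over 40 N, if the wrist force passes 120 N, or if a joint passes its speed limit or range.

## Working session

There is one attempt and no reset: what is moved stays moved. The work goes in short steps, Python scripts to look and compute and a tool call to move; the robot and the scene stay as the last step left them, time stands still between calls to the robot, and variables do not carry over. Pictures are saved under pics/ and viewed, at most 10 in all, crops included, and the job is handed in when it is done.

Besides the shell and the picture viewer there is one more tool, called after "Emit:" by a JSON object that holds its "api" and its "payload", one argument or row to a line. servo_tool: Moves the arm, as the interface text tells. Its arguments: {"type":"object","properties":{"series":{"type":"string"},"fingers":{"type":"number"}},"required":["series"]}

```bash
mkdir -p pics
cat > h.py <<'E'
from workcell import *
import numpy as np, cv2
from scipy.spatial.transform import Rotation as R
def rot(o): return R.from_euler('xyz',o,degrees=True).as_matrix()
def cloud(im):
    K=np.array(im['mtx']);z=im['z_map'];v,u=np.mgrid[:400,:640]
    p=np.stack([(u-K[0,2])/K[0,0]*z,-(v-K[1,2])/K[1,1]*z,-z],-1)
    return p@rot(im['orientation']).T+np.array(im['xyz'])
def save(im,n): cv2.imwrite('pics/'+n,im['frame'][:,:,::-1])
E
python3 - <<'E'
from h import *
print(get_obs())
for c in ['scene','top']:
    im=get_image(c); save(im,c+'0.png'); np.savez(c+'0.npz',c=cloud(im),z=im['z_map'])
    print(c,im['xyz'],im['orientation'],im['mtx'])
    for t in ['case_bottom','case_top','separator','rack','tray','bottle']:
        print(t,[(np.round(d['position']),round(d['p'],2)) for d in spot_point(c,t)])
E
```

```text
{'t': 0.0, 'joints': array([ 6.47678612e+01,  2.75499521e+01,  9.14927933e+01, -6.92368485e-04,
        6.10264934e+01, -2.67038530e+00]), 'joint_velocities': array([0.01483057, 0.03048065, 0.09271712, 0.0420853 , 0.1315318 ,
       0.0494466 ]), 'effort': array([ 4.14096663e-03, -9.50671363e+01, -4.30179477e+01,  2.07189064e-04,
        1.24432112e-02,  1.51488422e-08]), 'position': array([249.21553136, 599.90989356, 247.67750871]), 'orientation': array([-1.79930808e+02, -2.62118850e-03,  1.57438581e+02]), 'contact_force': array([-0.25342135, -0.06155651, -0.39276194]), 'torque': array([-0.03006292, -0.03036917, -0.07859023]), 'finger_force': 0.0, 'grip_width': 85.53535050670597}
scene [1031.50331284 -521.968043   1166.69897301] [38.72746973  0.2979434  38.97879936] [[489.48896699   0.         328.73989139]
 [  0.         489.48896699 198.80818806]
 [  0.           0.           1.        ]]
case_bottom [(array([ 551., -288.,    4.]), 0.56)]
case_top [(array([344., 603.,   1.]), 0.98), (array([611., 177.,  88.]), 0.75), (array([170., 320.,  -2.]), 0.59)]
separator [(array([481., 286.,  87.]), 0.77), (array([843., 151.,   2.]), 0.62)]
rack [(array([544., 236.,  -3.]), 0.86)]
tray [(array([ 540., -290.,   -1.]), 0.81)]
bottle [(array([785.,   6.,   1.]), 0.69)]
top [ 246.95187482  152.0549697  1248.55888573] [ 11.93217913  -0.20028594 -91.14818184] [[456.20938377   0.         319.12368687]
 [  0.         456.20938377 203.6138269 ]
 [  0.           0.           1.        ]]
case_bottom [(array([ 557., -284.,    6.]), 0.75)]
case_top [(array([346., 606.,   1.]), 0.96), (array([163., 316.,   3.]), 0.69), (array([610., 177.,  86.]), 0.66)]
separator [(array([843., 155.,   1.]), 0.7), (array([483., 284.,  84.]), 0.59)]
rack [(array([547., 230.,  -1.]), 0.97), (array([565.,   1.,   4.]), 0.6), (array([442., -10.,  -0.]), 0.58)]
tray [(array([ 544., -294.,   -0.]), 0.73)]
bottle [(array([791.,   5.,  -4.]), 0.8)]
```

View pics/scene0.png

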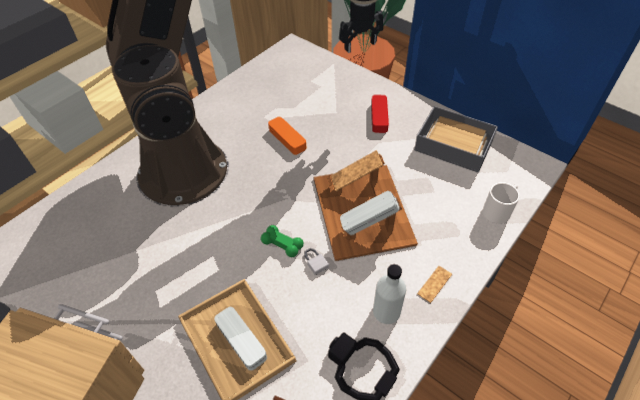

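View pics/top0.png

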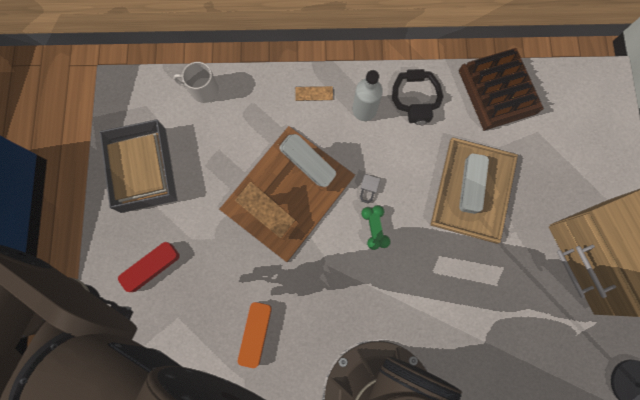

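The scene view shows the silver case on the rack at (368,213), the cork board on the rack at (357,170), and the tray's case at (240,337). Look-alikes are the orange case (287,134), the red case (380,113) and the small cork piece (435,284). In the top view my choices are the board at (265,207), the case at (307,160) and the tray case at (475,183).

```bash
cat > fit.py <<'E'
from h import *
def fit(P,zlo,tilt=None):
    """plane fit by ransac + min-area rect in the plane; returns centre of top face, R (x up slope/long)"""
    rng=np.random.default_rng(0);best=None
    for _ in range(400):
        a,b,c=P[rng.choice(len(P),3,False)];n=np.cross(b-a,c-a);l=np.linalg.norm(n)
        if l<1:continue
        n/=l; n*=np.sign(n[2])
        if tilt is not None and abs(np.degrees(np.arccos(min(1,n[2])))-tilt)>6: continue
        m=abs((P-a)@n)<2.5
        if best is None or m.sum()>best.sum(): best=m
    Q=P[best];c=Q.mean(0);n=np.linalg.svd(Q-c,full_matrices=False)[2][2];n*=np.sign(n[2])
    e=np.array([n[0],n[1],0.]) ; e=-e if tilt else np.array([1.,0,0])
    e-=n*(e@n);e/=np.linalg.norm(e);f=np.cross(n,e)
    uv=np.stack([(Q-c)@e,(Q-c)@f],-1).astype(np.float32)
    (cx,cy),(w,h),a=cv2.minAreaRect(uv)
    if w<h:w,h,a=h,w,a+90
    a=(a+90)%180-90; ar=np.radians(a)
    x=e*np.cos(ar)+f*np.sin(ar)
    C=c+e*cx+f*cy
    return C,x,n,(w,h),len(Q)
E
python3 - <<'E'
from fit import *
get_image('top')
seeds={'separator':((481,286),30),'case_top':((610,177),30),'case_bottom':((553,-287),0)}
for cam in ['scene','top']:
    im=get_image(cam);C=cloud(im)
    for t,(s,tl) in seeds.items():
        for d in masks_of(cam,t):
            m=cv2.erode(d['pixels'].astype(np.uint8),np.ones((2,2)))>0
            P=C[m&(im['z_map']>0)]
            md=np.median(P,0)
            if np.hypot(*(md[:2]-s))>60: continue
            c,x,n,wh,k=fit(P,0,tl)
            print(cam,t,round(d['p'],2),'top centre',c.round(1),'x',x.round(3),'yaw',np.degrees(np.arctan2(x[1],x[0])).round(1),'n',n.round(3),'tilt',np.degrees(np.arccos(n[2])).round(1),'wh',np.round(wh,1),k)
    # rack base yaw
    for d in masks_of(cam,'rack')[:1]:
        P=C[d['pixels']];P=P[(P[:,2]<20)&(P[:,2]>5)];r=cv2.minAreaRect(P[:,:2].astype(np.float32));print('rack',r)
    for t in ['tray']:
        for d in masks_of(cam,t)[:1]:
            P=C[d['pixels']];P=P[(P[:,2]<35)&(P[:,2]>16)];print('tray',cv2.minAreaRect(P[:,:2].astype(np.float32)))
im=get_image('top');f=im['frame'][110:270,200:370];g=im['frame'][110:270,410:580]
cv2.imwrite('pics/crop.png',cv2.resize(np.hstack([f,g])[:,:,::-1],None,fx=2.3,fy=2.3,interpolation=cv2.INTER_CUBIC))
E
```

```text
scene case_top 0.9 top centre [603.3 161.8 114.9] x [0.533 0.684 0.497] yaw 52.1 n [-0.277 -0.414  0.867] tilt 29.9 wh [158.2  54.9] 651
scene case_bottom 0.85 top centre [ 557.7 -287.8   42.1] x [ 0.979 -0.202 -0.004] yaw -11.7 n [ 0.004 -0.003  1.   ] tilt 0.3 wh [153.5  52.3] 928
rack ((544.4629516601562, 229.19676208496094), (240.9412841796875, 313.2530212402344), 51.20624923706055)
tray ((540.2281494140625, -291.08709716796875), (189.9539794921875, 263.3828430175781), 73.17236328125)
top separator 0.76 top centre [476.  279.4  89.6] x [0.553 0.663 0.505] yaw 50.2 n [-0.307 -0.401  0.863] tilt 30.3 wh [159.2  61.3] 993
top case_top 0.74 top centre [599.5 164.7 115.5] x [0.553 0.665 0.503] yaw 50.3 n [-0.314 -0.392  0.864] tilt 30.2 wh [160.7  54. ] 853
rack ((544.9775390625, 229.41537475585938), (241.2498779296875, 311.0221862792969), 51.45785903930664)
tray ((540.734375, -291.1038818359375), (191.49697875976562, 261.7962341308594), 72.9571304321289)
```

View pics/crop.png

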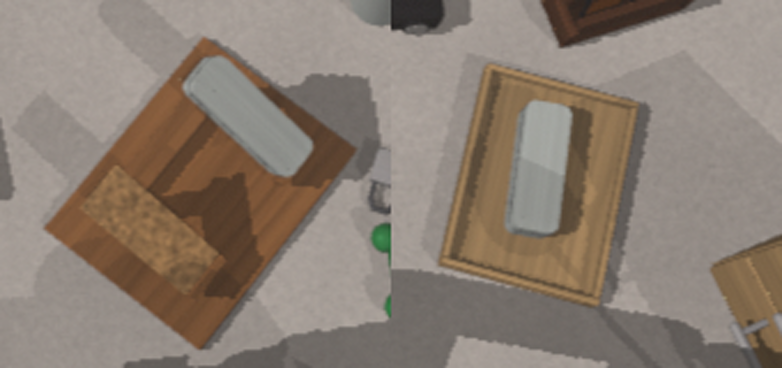

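```bash
cat > plan.py <<'E'
from h import *
# poses: tool z = -n, tool x = object x
def slope(yaw): 
    n=rot([0,-30,yaw])@[0,0,1]; x=rot([0,-30,yaw])@[1,0,0]; return np.stack([x,np.cross(-n,x),-n],1),n
def flat(yaw):
    x=np.array([np.cos(np.radians(yaw)),np.sin(np.radians(yaw)),0]); n=np.array([0,0,1.]); return np.stack([x,np.cross(-n,x),-n],1),n
def go(p,T):
    o=get_obs(); A=rot(o['orientation'])
    rv=R.from_matrix(A.T@T).as_rotvec(degrees=True)
    print('t',round(o['t'],2),'pos',o['position'].round(1),'rpy',o['orientation'].round(1),'grip',round(o['grip_width'],1),'j',o['joints'].round(0))
    print('turn(tool)',rv.round(2),'| shift in present frame',(A.T@(p-o['position'])).round(1),'| in target frame',(T.T@(p-o['position'])).round(1),'| world',(p-o['position']).round(1))
BT=np.array([476.5,280,89.8]); CT=np.array([600.7,163,115.2]); YR=51.2
CB=np.array([557.7,-287.8,42.1]); YB=-11.7
E
python3 - <<'E'
from plan import *
o=get_obs();A=rot(o['orientation'])
D,_=flat(YR); S,n=slope(YR)
go(BT+110*n,D); print(R.from_matrix(D.T@S).as_rotvec(degrees=True)); print((D.T@(BT+110*n-o['position'])),S.round(2))
E
```

```text
t 1.4 pos [249.4 600.3 248.3] rpy [180.    0.  157.4] grip 85.4 j [65. 28. 91. -0. 61. -3.]
turn(tool) [  0.    -0.   106.24] | shift in present frame [-317.2 -261.4   63.3] | in target frame [-162.3  377.7   63.3] | world [ 192.6 -363.1  -63.3]
[8.28222191e-16 3.00000000e+01 1.22802454e-15]
[-162.27730521  377.66917489   63.26841239] [[ 0.54  0.78  0.31]
 [ 0.67 -0.63  0.39]
 [ 0.5  -0.   -0.87]]
```

Emit:
{"api": "servo_tool", "payload": {
  "series": "-0.0453 -0.0373 0 0 0 0;-0.0453 -0.0373 0 0 0 0;-0.0453 -0.0373 0 0 0 0;-0.0453 -0.0373 0 0 0 0;-0.0453 -0.0373 0 0 0 0;-0.0453 -0.0373 0 0 0 0;-0.0453 -0.0373 0 0 0 0",
  "fingers": 1
}}

```text
t: 2.28
position: [442.8, 235.8, 248.6]
orientation: [180.0, 0.0, 157.4]
contact_force: [0.7, 0.4, 0.3]
grip_width: 85.1
finger_force: 0.0
```

Emit:
{"api": "servo_tool", "payload": {
  "series": "0 0 0 0 0 10.62;0 0 0 0 0 10.62;0 0 0 0 0 10.62;0 0 0 0 0 10.62;0 0 0 0 0 10.62;0 0 0 0 0 10.62;0 0 0 0 0 10.62;0 0 0 0 0 10.62;0 0 0 0 0 10.62;0 0 0 0 0 10.62"
}}

```text
t: 3.52
position: [442.1, 237.5, 248.4]
orientation: [180.0, -0.0, 50.9]
contact_force: [0.3, 0.2, 0.7]
grip_width: 85.5
finger_force: 0.0
```

Emit:
{"api": "servo_tool", "payload": {
  "series": "0 0 0 0 10 0;0 0 0 0 10 0;0 0 0 0 10 0;0 0 0 0 0 0;0 0 0 0 0 0"
}}

```text
t: 4.15
position: [439.3, 243.5, 247.9]
orientation: [-178.9, -25.0, 51.5]
contact_force: [-0.4, -0.4, -0.3]
grip_width: 85.5
finger_force: 0.0
```

```bash
cat > look.py <<'E'
from fit import *; from plan import *
import sys
def look(seed,tl,thing,name=None,zmin=None,rad=130):
    im=get_image('wrist')
    if name: save(im,name)
    C=cloud(im)
    for d in masks_of('wrist',thing):
        m=cv2.erode(d['pixels'].astype(np.uint8),np.ones((3,3)))>0
        P=C[m&(im['z_map']>0)]
        if len(P)<50 or np.hypot(*(np.median(P,0)[:2]-seed))>70: continue
        c,x,n,wh,k=fit(P,0,tl)
        print(thing,round(d['p'],2),'top',c.round(1),'yaw',np.degrees(np.arctan2(x[1],x[0])).round(1),'tilt',np.degrees(np.arccos(n[2])).round(1),'wh',np.round(wh,1),k)
E
python3 - <<'E'
from look import *
S,n=slope(YR)
look((476,280),30,'separator','w1.png')
go(BT-8*n,S)
E
```

```text
separator 0.69 top [477.1 282.   90.2] yaw 51.3 tilt 30.0 wh [158.9  60.1] 10352
t 4.25 pos [439.4 244.  247.9] rpy [-178.9  -25.    51.5] grip 85.2 j [ 14.   8. 128.  34.  29.  25.]
turn(tool) [-1.3   4.97  0.26] | shift in present frame [-19.7  10.1 172.7] | in target frame [-34.6   6.4 170.5] | world [  39.6   39.1 -165. ]
```

View pics/w1.png

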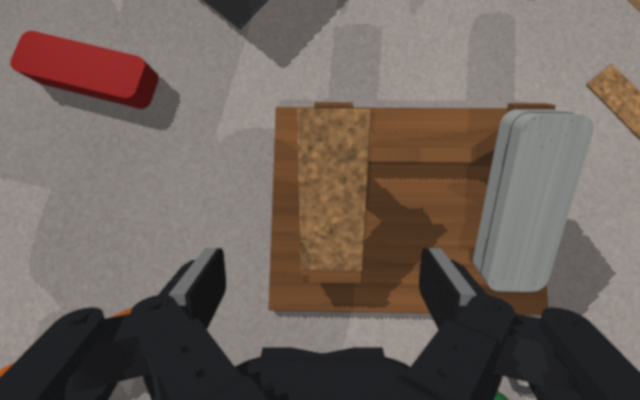

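The wrist view shows the large cork board at (333,190) and the silver case beside it at (533,200); the red look-alike is off at (85,70). The choice holds, so I finish the tilt and approach.

Emit:
{"api": "servo_tool", "payload": {
  "series": "-0.009 0.002 0.015 -0.3 1.3 0.06;-0.009 0.002 0.015 -0.3 1.3 0.06;-0.009 0.002 0.015 -0.3 1.3 0.06;-0.008 0.001 0.015 -0.3 1.1 0.06;0 0 0 0 0 0;0 0 0 0 0 0"
}}

```text
t: 5.0
position: [441.4, 237.3, 178.6]
orientation: [-179.8, -30.1, 51.2]
contact_force: [-0.1, 0.1, -0.2]
grip_width: 85.2
finger_force: 0.0
```

```bash
sed -i 's/^BT=np.array(\[[^]]*\])/BT=np.array([477,281,90])/' plan.py
python3 - <<'E'
from look import *
S,n=slope(YR)
look((476,280),30,'separator')
look((601,163),30,'case_top')
go(BT-8*n,S)
E
```

```text
case_top 0.94 top [600.2 164.6 114. ] yaw 51.1 tilt 30.0 wh [159.9  56. ] 19217
t 5.2 pos [441.5 237.  178.9] rpy [-179.9  -30.1   51.2] grip 85.3 j [ 11.  16. 136.  77.  19. -22.]
turn(tool) [-0.1  -0.14  0.03] | shift in present frame [  4.2   0.3 113.3] | in target frame [4.500e+00 1.000e-01 1.133e+02] | world [ 38.   47.1 -95.8]
```

Emit:
{"api": "servo_tool", "payload": {
  "series": "0.001 0 0.02 0 0 0;0.001 0 0.02 0 0 0;0.001 0 0.02 0 0 0;0.001 0 0.02 0 0 0;0 0 0.015 0 0 0;0 0 0.01 0 0 0;0 0 0.005 0 0 0;0 0 0.003 0 0 0;0 0 0 0 0 0"
}}

```text
t: 6.32
position: [478.6, 283.7, 82.6]
orientation: [-179.9, -30.1, 51.2]
contact_force: [0.3, 0.1, -0.6]
grip_width: 85.6
finger_force: 0.0
```

Run:
```python
from look import *
S,n=slope(YR)
save(get_image('wrist'),'w2.png')
go(BT-8*n,S); print(get_obs()['contact_force'])
```

```text
t 6.38 pos [478.6 283.7  82.7] rpy [-179.9  -30.1   51.2] grip 85.2 j [ 17.  31. 134. 122.  19. -64.]
turn(tool) [-0.11 -0.1  -0.02] | shift in present frame [1.  0.4 0.1] | in target frame [1.  0.4 0.1] | world [0.9 0.4 0.4]
[ 0.3290348   0.90069761 -0.45675207]
```

View pics/w2.png

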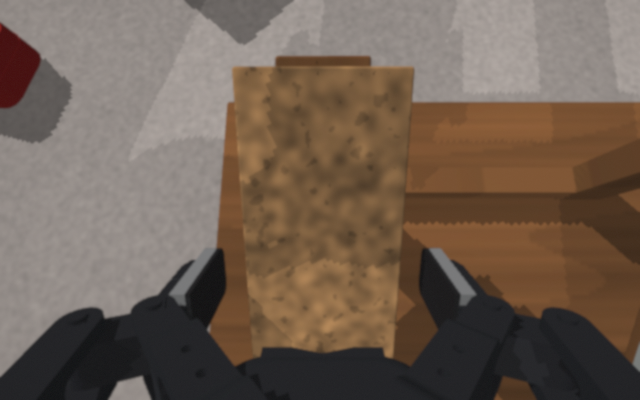

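The fingers straddle the board evenly (pads at columns 222 and 422, board edges at about 245–395). I close now.

Emit:
{"api": "servo_tool", "payload": {
  "series": "0.001 0 0 0 0 0;0 0 0 0 0 0;0 0 0 0 0 0;0 0 0 0 0 0;0 0 0 0 0 0;0 0 0 0 0 0;0 0 0 0 0 0;0 0 0 0 0 0",
  "fingers": -1
}}

```text
t: 7.38
position: [479.2, 284.3, 83.6]
orientation: [-179.9, -30.1, 51.2]
contact_force: [-3.8, -5.1, 12.3]
grip_width: 60.6
finger_force: 61.2
```

Emit:
{"api": "servo_tool", "payload": {
  "series": "0 0 -0.01 0 0 0;0 0 -0.02 0 0 0;0 0 -0.03 0 0 0;0 0 -0.03 0 0 0;0 0 -0.03 0 0 0;0 0 -0.01 0 0 0;0 0 0 0 0 0"
}}

```text
t: 8.25
position: [438.7, 233.2, 196.3]
orientation: [-180.0, -30.2, 51.2]
contact_force: [-0.2, 0.2, -0.9]
grip_width: 60.3
finger_force: 65.0
```

Run:
```python
from look import *
look((450,245),30,'separator')
o=get_obs();print(o['contact_force'].round(1))
F,n=flat(YR)
go(np.array([540,150,260]),F)
```

```text
separator 0.57 top [447.9 245.  213.2] yaw 51.2 tilt 30.1 wh [118.2  61.8] 43848
[ 0.2  0.1 -0.1]
t 8.35 pos [438.6 233.5 195.3] rpy [-179.9  -30.1   51.2] grip 60.2 j [ 11.  13. 135.  69.  20. -14.]
turn(tool) [ -0.11 -30.1    0.  ] | shift in present frame [ 31.2 131.3 -57. ] | in target frame [ -1.5 131.4 -64.7] | world [101.4 -83.5  64.7]
```

Emit:
{"api": "servo_tool", "payload": {
  "series": "0.006 0.022 -0.01 0 0 0;0.006 0.022 -0.01 0 0 0;0.006 0.022 -0.01 0 0 0;0.006 0.022 -0.01 0 0 0;0.006 0.022 -0.01 0 0 0;0 0.022 -0.01 0 0 0;0 0 0 0 -5 0;0 0 0 0 -5 0;0 0 0 0 -5 0;0 0 0 0 -5 0"
}}

```text
t: 9.6
position: [538.8, 148.0, 261.2]
orientation: [-179.8, -9.9, 51.2]
contact_force: [-1.0, -0.2, -0.5]
grip_width: 60.5
finger_force: 65.0
```

Emit:
{"api": "servo_tool", "payload": {
  "series": "0 0 0 0 -5 0;0 0 0 0 -5 0;0 0 0 0 0 0;0 0 0 0 0 0"
}}

```text
t: 10.1
position: [538.4, 147.9, 261.2]
orientation: [-179.8, -0.1, 51.3]
contact_force: [0.0, -0.5, -0.9]
grip_width: 60.7
finger_force: 65.0
```

Run:
```python
from look import *
F,n=flat(YB)
go(CB+[0,0,120],F)
```

```text
t 10.1 pos [538.4 147.9 261.2] rpy [-1.798e+02 -1.000e-01  5.130e+01] grip 60.7 j [ 12.  19. 103.   0.  58.  51.]
turn(tool) [-2.700e-01 -2.000e-02  6.298e+01] | shift in present frame [-328.1  287.9   97.2] | in target frame [107.3 422.7  99.1] | world [  19.3 -435.7  -99.1]
```

Emit:
{"api": "servo_tool", "payload": {
  "series": "-0.033 0.029 0 0 0 0;-0.033 0.029 0 0 0 0;-0.033 0.029 0 0 0 0;-0.033 0.029 0 0 0 0;-0.033 0.029 0 0 0 0;-0.033 0.029 0 0 0 0;-0.033 0.029 0 0 0 0"
}}

```text
t: 10.98
position: [551.9, -161.3, 261.3]
orientation: [-179.9, -0.2, 51.2]
contact_force: [0.3, -0.3, -0.6]
grip_width: 60.1
finger_force: 65.0
```

Emit:
{"api": "servo_tool", "payload": {
  "series": "0 0 0 0 0 10.5;0 0 0 0 0 10.5;0 0 0 0 0 10.5;0 0 0 0 0 10.5;0 0 0 0 0 10.5;0 0 0 0 0 10.5;0 0 0 0 0 0;0 0 0 0 0 0"
}}

```text
t: 11.98
position: [552.3, -159.8, 261.3]
orientation: [-179.8, 0.0, -11.5]
contact_force: [0.6, -0.1, -0.2]
grip_width: 60.2
finger_force: 65.1
```

Run:
```python
from look import *
F,n=flat(YB)
look((557,-287),0,'case_bottom','w3.png')
look((555,-175),0,'separator')
for c in ['top','scene']:
    im=get_image(c);C=cloud(im)
    for d in masks_of(c,'case_bottom'):
        P=C[d['pixels']&(im['z_map']>0)]
        if np.hypot(*(np.median(P,0)[:2]-[557,-287]))<60:
            q,x,nn,wh,k=fit(P,0,0);print(c,q.round(1),np.degrees(np.arctan2(x[1],x[0])).round(1),np.round(wh,1),k)
go(CB+[0,0,120],F)
```

```text
case_bottom 0.9 top [ 554.5 -285.2   41.9] yaw -12.1 tilt 0.1 wh [157.5  54.6] 7738
separator 0.73 top [ 572.8 -163.7  268.5] yaw -11.7 tilt 0.3 wh [117.7  61.3] 43494
t 12.38 pos [ 552.6 -159.7  261.3] rpy [-1.799e+02  1.000e-01 -1.170e+01] grip 60.7 j [-19.  21. 101.   0.  59.  82.]
turn(tool) [-0.13  0.05 -0.03] | shift in present frame [ 31.1 124.6  98.9] | in target frame [ 30.9 124.4  99.2] | world [   5.1 -128.1  -99.2]
```

View pics/w3.png

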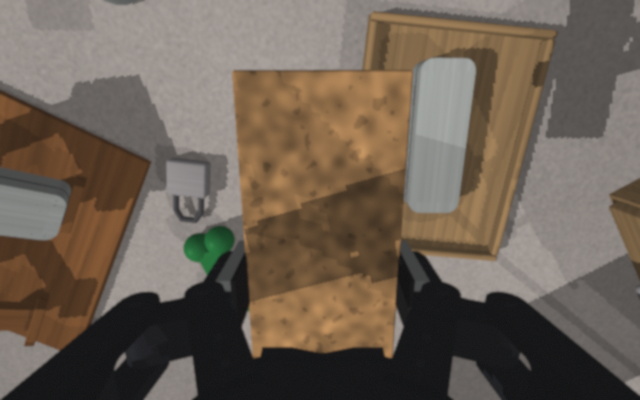

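The case in the tray shows fully at (440,135), with the held board at (325,210); both are square to the picture. Next I go above the tray.

```bash
sed -i 's/^CB=.*/CB=np.array([555,-285.5,42]); YB=-12/' plan.py
python3 - <<'E'
from look import *
F,n=flat(YB)
go(CB+[0,0,8],F)
E
```

```text
t 12.38 pos [ 552.6 -159.7  261.3] rpy [-1.799e+02  1.000e-01 -1.170e+01] grip 60.7 j [-19.  21. 101.   0.  59.  82.]
turn(tool) [-0.13  0.05  0.27] | shift in present frame [ 28.1 123.2 211. ] | in target frame [ 28.5 122.6 211.3] | world [   2.4 -125.8 -211.3]
```

Emit:
{"api": "servo_tool", "payload": {
  "series": "0.007 0.031 0 0 0 0.3;0.007 0.031 0 0 0 0;0.007 0.031 0 0 0 0;0.007 0.03 0.01 0 0 0;0 0 0.04 0 0 0;0 0 0.04 0 0 0;0 0 0.04 0 0 0;0 0 0.03 0 0 0;0 0 0.02 0 0 0;0 0 0 0 0 0"
}}

```text
t: 13.62
position: [553.5, -284.9, 79.6]
orientation: [-179.8, 0.2, -12.0]
contact_force: [1.2, -0.2, 0.3]
grip_width: 60.1
finger_force: 65.0
```

Run:
```python
from look import *
F,n=flat(YB)
go(CB+[0,0,8],F)
look((557,-287),0,'separator')
```

```text
t 13.62 pos [ 553.5 -284.9   79.6] rpy [-179.8    0.2  -12. ] grip 60.1 j [-30.  37. 103.   0.  41.  72.]
turn(tool) [-0.18  0.22 -0.04] | shift in present frame [ 1.7  0.4 29.6] | in target frame [ 1.6  0.3 29.6] | world [  1.5  -0.6 -29.6]
separator 0.8 top [ 574.  -289.1   86.7] yaw -12.0 tilt 0.4 wh [118.1  61.8] 44035
```

Emit:
{"api": "servo_tool", "payload": {
  "series": "0.001 0 0.01 0 0.2 0;0.001 0 0.01 0 0 0;0 0 0.008 0 0 0;0 0 0.005 0 0 0;0 0 0 0 0 0"
}}

```text
t: 14.35
position: [556.1, -285.6, 47.6]
orientation: [-179.9, -0.1, -12.1]
contact_force: [0.3, 0.3, -0.6]
grip_width: 60.2
finger_force: 65.1
```

Emit:
{"api": "servo_tool", "payload": {
  "series": "0 0 0.0015 0 0 0;0 0 0.001 0 0 0;0 0 0 0 0 0"
}}

```text
t: 14.72
position: [556.4, -285.8, 45.6]
orientation: [-179.9, -0.1, -12.1]
contact_force: [0.2, 0.0, 0.1]
grip_width: 60.5
finger_force: 65.1
```

Emit:
{"api": "servo_tool", "payload": {
  "series": "0 0 0.0015 0 0 0;0 0 0.0005 0 0 0;0 0 0 0 0 0"
}}

```text
t: 15.1
position: [556.3, -285.7, 43.5]
orientation: [-179.9, -0.1, -12.1]
contact_force: [0.9, 0.4, -0.9]
grip_width: 60.4
finger_force: 65.1
```

Emit:
{"api": "servo_tool", "payload": {
  "series": "-0.001 0 0.001 0 0 0;0 0 0.0005 0 0 0;0 0 0 0 0 0"
}}

```text
t: 15.48
position: [555.3, -285.6, 42.0]
orientation: [-179.9, -0.1, -12.1]
contact_force: [-0.6, 0.0, -1.7]
grip_width: 60.6
finger_force: 65.1
```

Emit:
{"api": "servo_tool", "payload": {
  "series": "0 0 0.0005 0 0 0;0 0 0.0005 0 0 0;0 0 0 0 0 0"
}}

```text
t: 15.85
position: [555.4, -285.6, 41.0]
orientation: [-179.9, -0.1, -12.1]
contact_force: [0.1, -0.1, -1.3]
grip_width: 60.7
finger_force: 65.1
```

Emit:
{"api": "servo_tool", "payload": {
  "series": "0 0 0.0005 0 0 0;0 0 0.0005 0 0 0;0 0 0 0 0 0"
}}

```text
t: 16.23
position: [555.4, -285.6, 40.7]
orientation: [-179.9, -0.2, -12.1]
contact_force: [-2.2, 1.3, 11.7]
grip_width: 60.3
finger_force: 66.1
```

Emit:
{"api": "servo_tool", "payload": {
  "series": "0 0 0.0005 0 0 0;0 0 0 0 0 0"
}}

```text
t: 16.48
position: [555.5, -285.6, 40.7]
orientation: [-179.9, -0.2, -12.1]
contact_force: [-5.5, 3.6, 19.8]
grip_width: 60.7
finger_force: 66.9
```

Emit:
{"api": "servo_tool", "payload": {
  "series": "0 0 -0.0008 0 0 0;0 0 0 0 0 0"
}}

```text
t: 16.73
position: [555.5, -285.6, 40.7]
orientation: [-179.9, -0.2, -12.1]
contact_force: [-2.9, 0.8, 9.2]
grip_width: 60.9
finger_force: 65.9
```

Emit:
{"api": "servo_tool", "payload": {
  "series": "0 0 0 0 0 0;0 0 0 0 0 0;0 0 0 0 0 0;0 0 0 0 0 0;0 0 0 0 0 0",
  "fingers": 1
}}

```text
t: 17.35
position: [555.4, -285.6, 40.3]
orientation: [-179.9, -0.1, -12.1]
contact_force: [0.7, -0.1, 0.3]
grip_width: 85.2
finger_force: 0.0
```

Emit:
{"api": "servo_tool", "payload": {
  "series": "0 0 -0.01 0 0 0;0 0 -0.02 0 0 0;0 0 -0.04 0 0 0;0 0 -0.05 0 0 0;0 0 -0.05 0 0 0;0 0 -0.05 0 0 0;0 0 0 0 0 0"
}}

```text
t: 18.23
position: [556.6, -287.0, 266.3]
orientation: [180.0, -0.6, -12.1]
contact_force: [-0.3, 0.1, -0.5]
grip_width: 85.1
finger_force: 0.0
```

Run:
```python
from look import *
look((555,-285),0,'separator','w4.png')
look((555,-285),0,'case_bottom')
im=get_image('top');C=cloud(im)
for d in masks_of('top','separator'):
    P=C[d['pixels']&(im['z_map']>0)]
    if np.hypot(*(np.median(P,0)[:2]-[557,-287]))<60:
            q,x,nn,wh,k=fit(P,0,0);print('top',q.round(1),np.degrees(np.arctan2(x[1],x[0])).round(1),np.round(wh,1),k)
F,n=flat(YR)
go(CT,F)
```

```text
separator 0.67 top [ 555.4 -285.4   48. ] yaw -12.1 tilt 0.1 wh [156.4  59.7] 7960
t 18.52 pos [ 554.2 -285.6  259.4] rpy [-179.8   -0.   -12.1] grip 85.3 j [-30.  25.  94.   0.  61.  72.]
turn(tool) [ -0.12  -0.13 -63.26] | shift in present frame [ -48.4 -448.   145.5] | in target frame [ 378.7 -244.9  144.2] | world [  46.5  448.6 -144.2]
```

View pics/w4.png

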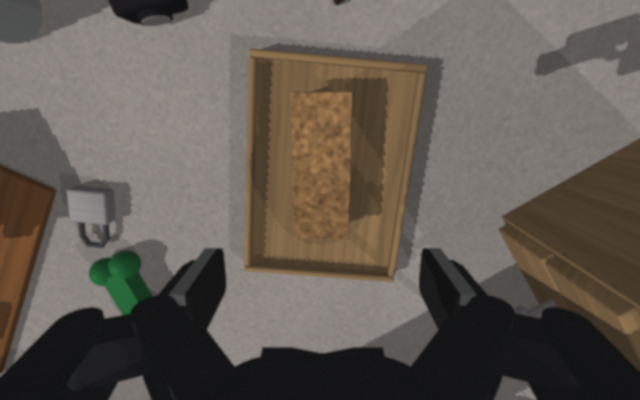

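The board lies flat on the tray's case at pixel (320,165), with its top at 48 mm, and it is aligned with the case to about 1 mm. I go for the case.

Emit:
{"api": "servo_tool", "payload": {
  "series": "-0.01 -0.05 0 0 0 0;-0.01 -0.05 0 0 0 0;-0.01 -0.05 0 0 0 0;-0.01 -0.05 0 0 0 0;-0.01 -0.05 0 0 0 0;-0.01 -0.05 0 0 0 0;-0.01 -0.05 0 0 0 0;-0.01 -0.05 0 0 0 0"
}}

```text
t: 19.52
position: [559.6, 123.6, 260.2]
orientation: [-179.9, -0.1, -12.1]
contact_force: [1.1, -0.3, -0.1]
grip_width: 85.3
finger_force: 0.0
```

Emit:
{"api": "servo_tool", "payload": {
  "series": "0 0 0 0 0 -10.5;0 0 0 0 0 -10.5;0 0 0 0 0 -10.5;0 0 0 0 0 -10.5;0 0 0 0 0 -10.5;0 0 0 0 0 -10.5;0 0 0 0 5 0;0 0 0 0 5 0;0 0 0 0 5 0;0 0 0 0 5 0"
}}

```text
t: 20.78
position: [559.8, 121.8, 260.4]
orientation: [179.9, -20.3, 50.9]
contact_force: [0.1, -0.2, 0.1]
grip_width: 85.6
finger_force: 0.0
```

Emit:
{"api": "servo_tool", "payload": {
  "series": "0 0 0 0 5 0;0 0 0 0 5 0;0 0 0 0 0 0;0 0 0 0 0 0"
}}

```text
t: 21.28
position: [560.2, 121.8, 260.8]
orientation: [180.0, -30.1, 50.9]
contact_force: [-0.5, -0.4, 0.5]
grip_width: 84.9
finger_force: 0.0
```

Run:
```python
from look import *
look((601,163),30,'case_top')
S,n=slope(YR)
go(np.array([600.5,163.8,114.7])-14*n,S)
```

```text
case_top 0.75 top [600.8 164.5 114.4] yaw 51.7 tilt 30.0 wh [159.2  53. ] 9591
t 21.38 pos [560.5 122.2 261.1] rpy [179.9 -30.1  51. ] grip 85.2 j [ -6.  14. 119.  44.  38.   0.]
turn(tool) [ 0.18 -0.11 -0.15] | shift in present frame [-23.8   4.7 169.5] | in target frame [-23.4   5.2 169.5] | world [  44.4   47.  -158.6]
```

Emit:
{"api": "servo_tool", "payload": {
  "series": "-0.008 0.0015 0.02 0 0 0;-0.008 0.0015 0.03 0 0 0;-0.008 0.002 0.03 0 0 0;0 0 0.03 0 0 0;0 0 0.02 0 0 0;0 0 0.01 0 0 0;0 0 0 0 0 0"
}}

```text
t: 22.25
position: [595.4, 157.8, 127.7]
orientation: [180.0, -30.2, 51.0]
contact_force: [-0.6, -0.0, -0.2]
grip_width: 85.4
finger_force: 0.0
```

Run:
```python
from look import *
S,n=slope(YR)
save(get_image('wrist'),'w5.png')
go(np.array([600.5,163.8,114.7])-14*n,S)
```

```text
t 22.3 pos [595.4 157.6 128.2] rpy [179.9 -30.2  51. ] grip 85.3 j [ -1.  29. 121.  68.  25. -25.]
turn(tool) [ 0.17 -0.18 -0.16] | shift in present frame [ 0.1 -0.  29.7] | in target frame [ 0.2  0.  29.7] | world [  9.5  11.7 -25.6]
```

View pics/w5.png

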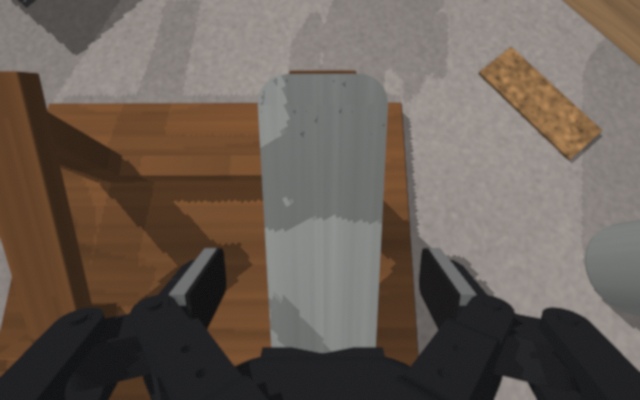

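The silver case lies centred between the pads (columns 265–380 between 222 and 422). I go down 30 mm and grip.

Emit:
{"api": "servo_tool", "payload": {
  "series": "0 0 0.012 0 0 0;0 0 0.01 0 0 0;0 0 0.006 0 0 0;0 0 0.002 0 0 0;0 0 0 0 0 0"
}}

```text
t: 22.92
position: [604.9, 168.9, 102.1]
orientation: [179.9, -30.2, 51.0]
contact_force: [0.1, -0.1, -0.4]
grip_width: 85.3
finger_force: 0.0
```

Emit:
{"api": "servo_tool", "payload": {
  "series": "0 0 0 0 0 0;0 0 0 0 0 0;0 0 0 0 0 0;0 0 0 0 0 0;0 0 0 0 0 0;0 0 0 0 0 0;0 0 0 0 0 0;0 0 0 0 0 0",
  "fingers": -1
}}

```text
t: 23.92
position: [604.9, 168.8, 102.4]
orientation: [179.9, -30.2, 51.0]
contact_force: [-2.5, -2.8, 5.7]
grip_width: 53.3
finger_force: 61.9
```

Emit:
{"api": "servo_tool", "payload": {
  "series": "0 0 -0.006 0 0 0;0 0 -0.015 0 0 0;0 0 -0.025 0 0 0;0 0 -0.03 0 0 0;0 0 -0.03 0 0 0;0 0 -0.03 0 0 0;0 0 0 0 0 0"
}}

```text
t: 24.8
position: [562.1, 115.1, 221.4]
orientation: [179.7, -30.3, 51.0]
contact_force: [0.9, -0.3, -1.7]
grip_width: 53.2
finger_force: 63.7
```

Run:
```python
from look import *
o=get_obs();look(o['position'][:2],30,'case_top')
F,n=flat(YR)
go(np.array([555,120,270]),F);print(o['contact_force'].round(1))
```

```text
case_top 0.58 top [571.3 127.1 245.5] yaw 51.5 tilt 30.0 wh [110.7  54.3] 40252
t 24.9 pos [561.8 115.9 219.5] rpy [179.9 -30.2  51. ] grip 53.1 j [ -7.  18. 122.  50.  34.  -9.]
turn(tool) [  0.17 -30.19  -0.25] | shift in present frame [ 24.5  -7.8 -44.2] | in target frame [ -1.   -7.9 -50.5] | world [-6.8  4.1 50.5]
[ 0.9 -0.3 -1.7]
```

Emit:
{"api": "servo_tool", "payload": {
  "series": "0.008 0 -0.014 0 0 0;0.008 0 -0.015 0 0 0;0.008 0 -0.015 0 0 0;0 0 0 0 -5 0;0 0 0 0 -5 0;0 0 0 0 -5 0;0 0 0 0 -5 0;0 0 0 0 -5 0;0 0 0 0 -5 0;0 0 0 0 0 0"
}}

```text
t: 26.15
position: [561.0, 116.6, 268.0]
orientation: [-180.0, -0.1, 51.1]
contact_force: [-0.6, 0.4, -2.4]
grip_width: 53.1
finger_force: 63.5
```

Emit:
{"api": "servo_tool", "payload": {
  "series": "0 0 0 0 0 10.5;0 0 0 0 0 10.5;0 0 0 0 0 10.5;0 0 0 0 0 10.5;0 0 0 0 0 10.5;0 0 0 0 0 10.5;0 0 0 0 0 0"
}}

```text
t: 27.02
position: [560.3, 115.0, 268.9]
orientation: [-179.8, -0.1, -12.0]
contact_force: [-0.6, 0.2, -3.1]
grip_width: 53.2
finger_force: 63.5
```

Run:
```python
from look import *
F,n=flat(-12.1)
go(np.array([555.2,-285.4,90]),F)
```

```text
t 27.02 pos [560.3 115.  268.9] rpy [-1.798e+02 -1.000e-01 -1.200e+01] grip 53.2 j [  8.  20. 101.   0.  59. 110.]
turn(tool) [-0.22 -0.1   0.09] | shift in present frame [ 78.  393.4 177.5] | in target frame [ 78.9 392.6 178.9] | world [  -5.1 -400.4 -178.9]
```

Emit:
{"api": "servo_tool", "payload": {
  "series": "0.01 0.049 0 0 0 0;0.01 0.049 0 0 0 0;0.01 0.049 0 0 0 0;0.01 0.049 0 0 0 0;0.01 0.049 0 0 0 0;0.009 0.04 0 0 0 0;0 0 0 0 0 0;0 0 0 0 0 0"
}}

```text
t: 28.02
position: [558.6, -175.8, 268.8]
orientation: [-179.8, -0.1, -11.9]
contact_force: [-0.0, 0.3, -2.0]
grip_width: 53.2
finger_force: 64.0
```

Run:
```python
from look import *
F,n=flat(-12.1)
o=get_obs()
look((555,-285),0,'separator')
look(o['position'][:2],0,'case_top')
go(np.array([555.2,-285.4,90]),F)
```

```text
separator 0.82 top [ 555.2 -286.2   48. ] yaw -11.0 tilt 0.1 wh [159.   60.7] 7909
case_top 0.76 top [ 582.9 -180.   282.3] yaw -11.8 tilt 0.3 wh [111.   54.2] 40443
t 28.23 pos [ 559.  -175.1  269.2] rpy [-1.799e+02 -1.000e-01 -1.190e+01] grip 53.1 j [-20.  21.  99.   0.  60.  81.]
turn(tool) [-0.15 -0.14  0.17] | shift in present frame [ 18.6 109.1 178.9] | in target frame [ 19.4 108.6 179.2] | world [  -3.8 -110.3 -179.2]
```

Emit:
{"api": "servo_tool", "payload": {
  "series": "0.005 0.028 0 0 0 0.2;0.005 0.028 0 0 0 0;0.005 0.028 0 0 0 0;0.004 0.0255 0.01 0 0 0;0 0 0.04 0 0 0;0 0 0.04 0 0 0;0 0 0.04 0 0 0;0 0 0.03 0 0 0;0 0 0.018 0 0 0;0 0 0 0 0 0"
}}

```text
t: 29.48
position: [554.6, -286.2, 90.2]
orientation: [-179.8, -0.0, -12.2]
contact_force: [-0.2, 0.1, -2.2]
grip_width: 53.2
finger_force: 64.0
```

Run:
```python
from look import *
F,n=flat(-12)
go(np.array([555.2,-285.6,75]),F)
```

```text
t 29.48 pos [ 554.6 -286.2   90.2] rpy [-179.8   -0.   -12.2] grip 53.2 j [-30.  36. 102.   0.  42.  72.]
turn(tool) [-0.16 -0.05 -0.21] | shift in present frame [ 0.5 -0.7 15.2] | in target frame [ 0.5 -0.7 15.2] | world [  0.6   0.6 -15.2]
```

Emit:
{"api": "servo_tool", "payload": {
  "series": "0.0005 -0.0005 0.008 0 0 0;0 0 0.006 0 0 0;0 0 0.003 0 0 0;0 0 0.001 0 0 0;0 0 0 0 0 0"
}}

```text
t: 30.1
position: [555.6, -286.5, 73.1]
orientation: [-179.9, -0.2, -12.3]
contact_force: [0.1, 0.1, -1.6]
grip_width: 53.0
finger_force: 64.0
```

Emit:
{"api": "servo_tool", "payload": {
  "series": "0 0 0.001 0 0 0;0 0 0.001 0 0 0;0 0 0 0 0 0"
}}

```text
t: 30.48
position: [555.5, -286.5, 71.0]
orientation: [-179.9, -0.1, -12.3]
contact_force: [-0.7, -1.0, -2.4]
grip_width: 53.4
finger_force: 64.0
```

Emit:
{"api": "servo_tool", "payload": {
  "series": "0 0 0.0005 0 0 0;0 0 0.0005 0 0 0;0 0 0 0 0 0"
}}

```text
t: 30.85
position: [555.5, -286.4, 70.0]
orientation: [-179.9, -0.1, -12.3]
contact_force: [1.0, -0.0, -1.9]
grip_width: 52.8
finger_force: 64.0
```

Emit:
{"api": "servo_tool", "payload": {
  "series": "0 0 0.0005 0 0 0;0 0 0.0005 0 0 0;0 0 0 0 0 0"
}}

```text
t: 31.22
position: [555.5, -286.4, 69.0]
orientation: [-179.9, -0.1, -12.3]
contact_force: [0.2, -0.2, -2.3]
grip_width: 53.0
finger_force: 64.0
```

Emit:
{"api": "servo_tool", "payload": {
  "series": "0 0 0.0005 0 0 0;0 0 0.0005 0 0 0;0 0 0 0 0 0"
}}

```text
t: 31.6
position: [555.6, -286.5, 68.6]
orientation: [-179.9, -0.2, -12.3]
contact_force: [-4.3, 2.4, 9.5]
grip_width: 52.9
finger_force: 65.4
```

Emit:
{"api": "servo_tool", "payload": {
  "series": "0 0 0.0005 0 0 0;0 0 0 0 0 0"
}}

```text
t: 31.85
position: [555.6, -286.5, 68.6]
orientation: [-179.9, -0.2, -12.3]
contact_force: [-5.8, 3.1, 17.5]
grip_width: 53.2
finger_force: 66.4
```

Emit:
{"api": "servo_tool", "payload": {
  "series": "0 0 -0.0008 0 0 0;0 0 0 0 0 0"
}}

```text
t: 32.1
position: [555.6, -286.5, 68.6]
orientation: [-179.9, -0.2, -12.3]
contact_force: [-1.7, 2.7, 7.7]
grip_width: 52.8
finger_force: 65.4
```

Emit:
{"api": "servo_tool", "payload": {
  "series": "0 0 0 0 0 0;0 0 0 0 0 0;0 0 0 0 0 0;0 0 0 0 0 0;0 0 0 0 0 0;0 0 0 0 0 0",
  "fingers": 1
}}

```text
t: 32.85
position: [555.5, -286.5, 68.3]
orientation: [-179.9, -0.1, -12.3]
contact_force: [0.0, -0.3, -0.1]
grip_width: 85.2
finger_force: 0.0
```

Emit:
{"api": "servo_tool", "payload": {
  "series": "0 0 -0.01 0 0 0;0 0 -0.02 0 0 0;0 0 -0.04 0 0 0;0 0 -0.05 0 0 0;0 0 -0.05 0 0 0;0 0 -0.03 0 0 0;0 0 0 0 0 0;0 0 0 0 0 0"
}}

```text
t: 33.85
position: [554.6, -286.6, 268.1]
orientation: [-179.9, -0.1, -12.3]
contact_force: [0.4, 0.3, -0.6]
grip_width: 85.4
finger_force: 0.0
```

Run:
```python
from look import *
look((555,-285),0,'case_top','w6.png')
look((555,-285),0,'separator')
print(get_obs()['t'])
```

```text
case_top 0.87 top [ 556.2 -286.    82. ] yaw -12.1 tilt 0.0 wh [158.3  52.8] 8357
34.05
```

View pics/w6.png

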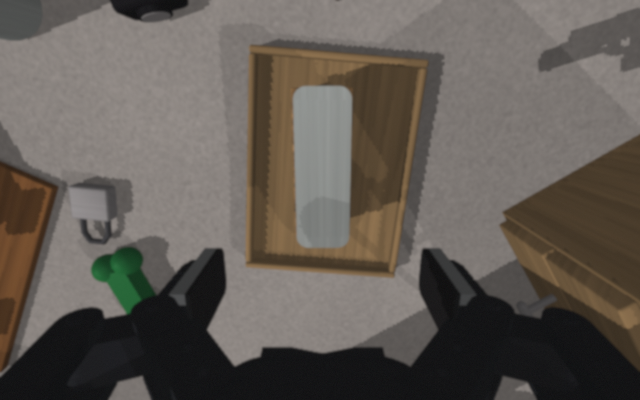

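The case sits level at (322,165) with its top at 82 mm, centred on the board, and the gripper is clear. I hand it in.

```bash
python3 -c "
from workcell import *
print(sign_off())"
```

```text
the job is handed in; nothing more can be done
None
```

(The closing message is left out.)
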